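# Pack three handsets into the foam trays of their size

### The arm

A 6-joint arm with a two-finger parallel gripper is mounted at the origin on the work surface. World frame = base frame: x ahead of the robot, y to its left, z up, the work surface at z = 0. Lengths are in m, angles in rad, forces in N, time in s.
With the tool pointing down it reaches from about 0.275 to 0.825 m from the base axis. Payload 4.9 kg.
Tool frame: the origin (TCP) lies midway between the tips of the shut fingers; the grasp point (between the pads) lies 19 mm behind it (bot.grip_depth is the distance from the TCP to the grasp point, in m); z points along the fingers, y is the line along which they close (so a half turn about z gives the same grasp; the last joint's range is limited). The gripper opens to 85 mm and grips with 20 to 120 N. Pads are 22 mm wide; open, the fingers measure 114 mm over their backs; the gripper's body (76 mm by 85 mm) begins 54 mm behind the grasp point. The pads swing forward as they close: fully open they stand 13 mm farther back than shut.
Start: joints at [1.154, 0.326, -0.193, 1.052, 0, 1.437], TCP at [0.153, 0.528, 0.231] pointing down, gripper open.
Joint ranges: [-2.65, 2.65], [-0.97, 1.79], [-1.3, 1.35], [-1.93, 2.1], [-1.47, 1.37], [-3.14, 3.14]. Speed limits (rad/s): [2.57, 2.57, 3.14, 3.14, 3.14, 3.14].

### API

Orientations are given as a unit quaternion [w, x, y, z].
In Python, from cell import bot gives the robot as it stands. Calls block until the motion is done:
- bot.move_pose(position, orientation): joint-space move of the TCP to a pose.
- bot.move_linear(position, speed=0.15, rotation=None, until_force=None): straight line of the TCP; rotation=None keeps the orientation; speed is the mean speed in m/s. With until_force (N) it stops when the force on the tool has changed by that much, and returns True; else False.
- bot.goto_joints(angles): joint-space move.
- bot.set_gripper(opening, grasp_force=None): opening from 0.0 (shut) to 1.0 (fully open); grasp_force is the grip in N (None keeps the last); returns when the fingers have stopped.
- bot.wait(seconds).
- bot.solve_ik(position, orientation): joint angles nearest the present ones, or None.
- bot.camera(name): name is "scene" or "top" or "wrist"; returns the picture (400x640x3 uint8, red, green, blue); there is no depth.
- bot.calibration(name): a dict with "mtx" (3x3 intrinsics, pixels), "extrinsics" (4x4, takes a point from world to camera coordinates); the wrist camera has in their place "hand_eye" (4x4, takes a point from camera to tool coordinates, whose origin is the TCP and whose axes are the flange's). Camera axes: x right, y down, z forward; pixel columns grow to the right and rows downward; lengths in m; the calibration is good to about 2 mm. The wrist camera is an equidistant fisheye: a pixel r from the principal point sees the ray r / f radians off the axis. A picture is of the moment at which its call begins: read the wrist's pose just before it. calibration takes no time and is no camera call.
A pose or a line that the arm cannot do raises bot.PlanningError and nothing moves.
- bot.close_job(): hands the job in; it is judged then, once.
Trained networks look in the newest picture that a camera, given by its name, has taken for a name from the list of things; names that differ only in an ending like _2 or _b are one class to them, and where a whole thing is asked for, a point or a joint stands for the part that bears it (a point fixed in the world has none). Each returns a list of dicts, best first, with "confidence" (0 to 1); they miss things now and then, are a little off and sometimes report something else, mostly with a low value. They report only what shows in the picture. A call takes as long as a camera call.
- bot.search_frame(camera, thing): "bbox" ([left, top, width, height] in pixels, round what is visible of it).
Readings, each from a call of its own:
- bot.read_clock(): time.
- bot.read_joint_positions(): joint angles.
- bot.read_joint_vel(): joint speeds.
- bot.read_joint_efforts(): joint torques, N m.
- bot.read_position(): TCP position.
- bot.read_tool_rot(): TCP orientation.
- bot.read_ft_force(): force on the tool from outside, world axes, zero at the start.
- bot.read_moment(): the same for the moment, N m.
- bot.read_gripper_width(): opening from 0.0 (shut) to 1.0 (fully open).
- bot.read_finger_force(): force on a finger pad.
Only numpy, scipy, OpenCV 4.12 (cv2) and the standard library are available. Lean on these libraries where they do the work, as an engineer would, in place of code of your own. Each camera call takes 0.05 s, during which the arm holds its last target. There are 200 camera calls.

### The job

Pack the three tested handsets: lay each one face up and flat in the pocket of the foam tray that fits its size, the small push-button phone in the smallest pocket, the middle-sized phone in the middle one and the large phone in the largest. Set them down without dropping them, and leave the power bank, the ear-bud case, the charger plug and the bottle where they are.

Things in the scene. Friction and masses are not known exactly. Their poses are not given: they have to be found in the camera images.
- phone_keypad: The small handset: black push-button phone with a small pale display and grey keys, 48 mm wide, 112 mm long, 15 mm thick, about 0.1 kg. Origin at the centre of its underside; z up, y along its length (towards its top edge), x across its width. Lies flat on the bench, face up, at the start.
- phone_compact: The middle-sized handset: black touch-screen phone in a slim case with a pale screen, 60 mm wide, 130 mm long, 12 mm thick, about 0.15 kg. Origin at the centre of its underside; z up, y along its length (towards its top edge), x across its width. Lies flat on the bench, face up, at the start.
- phone_large: The large handset: black touch-screen phone in a slim case with a pale screen, 68 mm wide, 152 mm long, 12 mm thick, about 0.2 kg. Origin at the centre of its underside; z up, y along its length (towards its top edge), x across its width. Lies flat on the bench, face up, at the start.
- tray_small: Foam tray with the smallest pocket, 62 mm wide and 126 mm long (outside 102 x 158 mm). Fixed. Brown cardboard floor 6 mm up, white foam rim to 14 mm up (20 mm wide at the sides, 16 mm at the ends). Amid both long sides the rim is cut away over 64 mm, right out and down to the floor, for fingers. Origin: centre of the underside, below the pocket's centre; z up, y along the pocket, x across.
- tray_medium: Foam tray with the middle-sized pocket, 74 mm wide and 144 mm long (outside 114 x 176 mm). Fixed. Brown cardboard floor 6 mm up, white foam rim to 14 mm up (20 mm wide at the sides, 16 mm at the ends). Amid both long sides the rim is cut away over 64 mm, right out and down to the floor, for fingers. Origin: centre of the underside, below the pocket's centre; z up, y along the pocket, x across.
- tray_large: Foam tray with the largest pocket, 82 mm wide and 166 mm long (outside 122 x 198 mm). Fixed. Brown cardboard floor 6 mm up, white foam rim to 14 mm up (20 mm wide at the sides, 16 mm at the ends). Amid both long sides the rim is cut away over 64 mm, right out and down to the floor, for fingers. Origin: centre of the underside, below the pocket's centre; z up, y along the pocket, x across.
- power_bank: Black power bank, not a handset: a plain rounded block 66 mm wide (x), 120 mm long (y), 24 mm thick, without screen or keys; loose, to be left alone. Lies among the handsets. Origin at the centre of its underside.
- earbud_case: White rounded ear-bud case, 46 x 60 mm, 22 mm high; loose, to be left alone. Origin at the centre of its underside.
- charger_plug: White charger plug, 28 x 40 mm, 28 mm high, with two 18 mm steel pins at its +y end; loose, to be left alone. Origin at the centre of its underside.
- spray_bottle: Upright cleaning-fluid bottle, 56 mm across, 110 mm high, with a black cap; loose, to be left alone. Origin at the centre of its underside.

How it is judged:
At the end, for the whole second after the job is handed in: Each handset rests released, face up and flat (0.06 rad) on the floor of its own tray's pocket (underside 3 to 9 mm above the tray's), centre within 12 mm of the pocket's, length along it within 0.2 rad either way round: keypad in small, compact in medium, large in large (horizontal distance between phone_keypad and tray_small below 0.012 m and z of phone_keypad in the frame of tray_small between 0.003 and 0.009 m and angle between each of phone_keypad, phone_compact, phone_large's own z axis and vertical below 0.06 rad and angle between the y axis of phone_keypad and the y axis of tray_small, either way round below 0.2 rad and linear speed of each of phone_keypad, phone_compact, phone_large below 0.02 m/s and angular speed of each of phone_keypad, phone_compact, phone_large below 0.2 rad/s and contact force between each of phone_keypad, phone_compact, phone_large and the fingers below 0.1 N and horizontal distance between phone_compact and tray_medium below 0.012 m and z of phone_compact in the frame of tray_medium between 0.003 and 0.009 m and angle between the y axis of phone_compact and the y axis of tray_medium, either way round below 0.2 rad and horizontal distance between phone_large and tray_large below 0.012 m and z of phone_large in the frame of tray_large between 0.003 and 0.009 m and angle between the y axis of phone_large and the y axis of tray_large, either way round below 0.2 rad); the robot touches nothing.
It fails at once if a handset is dropped: it falls free, touching nothing, faster than 0.7 m/s (a fall of about 25 mm) ((contact force between phone_keypad and anything else below 0.05 N and linear speed of phone_keypad above 0.7 m/s) or (contact force between phone_compact and anything else below 0.05 N and linear speed of phone_compact above 0.7 m/s) or (contact force between phone_large and anything else below 0.05 N and linear speed of phone_large above 0.7 m/s)).
It fails at once if the power bank, ear-bud case, charger plug or bottle is moved more than 20 mm (distance of any of power_bank, earbud_case, charger_plug, spray_bottle from where it was at the start of the episode above 0.02 m).
It also fails if it takes over 86 s, if anything falls off the work surface, if the arm or the gripper's body presses on something with over 40 N, if the wrist force passes 120 N, or if a joint passes its speed limit or range.

## Working session

There is one attempt and no reset: what is moved stays moved. The work goes in short steps, each a Python script; the robot and the scene stay as the last script left them, time stands still between calls to the robot, and variables do not carry over. Pictures are saved under pics/ and viewed, at most 14 in all, crops included, and the job is handed in when it is done.

```bash
mkdir -p pics; ls
python3 - <<'E'
from cell import bot
import cv2,numpy as np
np.set_printoptions(precision=4,suppress=True)
for c in ["top","scene"]:
    im=bot.camera(c); cv2.imwrite(f"pics/{c}0.png",im[:,:,::-1])
    k=bot.calibration(c); print(c,k["mtx"],k["extrinsics"])
    for t in ["phone_keypad","phone_compact","phone_large","tray_small","tray_medium","tray_large","power_bank","earbud_case","charger_plug","spray_bottle"]:
        print(t,[(np.round(d["bbox"]).astype(int).tolist(),round(d["confidence"],2)) for d in bot.search_frame(c,t)][:3])
print(bot.calibration("wrist"),bot.read_clock(),bot.read_tool_rot(),bot.grip_depth)
E
```

```text
pics
top [[512.698    0.     315.9825]
 [  0.     512.698  194.8684]
 [  0.       0.       1.    ]] [[-0.0681 -0.9977  0.0064  0.1057]
 [-0.9722  0.065  -0.2249  0.5934]
 [ 0.224  -0.0215 -0.9744  1.2361]
 [ 0.      0.      0.      1.    ]]
phone_keypad [([359, 237, 48, 23], 0.77)]
phone_compact [([425, 250, 54, 30], 0.97)]
phone_large [([201, 263, 60, 25], 0.86)]
tray_small [([407, 168, 57, 45], 0.55), ([152, 226, 36, 27], 0.22)]
tray_medium [([301, 159, 69, 45], 0.96), ([279, 236, 52, 38], 0.21)]
tray_large [([204, 180, 78, 52], 0.96)]
power_bank [([280, 237, 51, 36], 0.81)]
earbud_case [([262, 136, 26, 20], 0.56)]
charger_plug [([384, 123, 21, 18], 0.59)]
spray_bottle [([154, 228, 30, 27], 0.94)]
scene [[418.0234   0.     319.7537]
 [  0.     418.0234 197.0853]
 [  0.       0.       1.    ]] [[ 0.0101  0.9998  0.0158 -0.0763]
 [ 0.7522  0.0028 -0.6589 -0.3986]
 [-0.6588  0.0186 -0.7521  1.5259]
 [ 0.      0.      0.      1.    ]]
phone_keypad [([240, 173, 38, 14], 0.82)]
phone_compact [([182, 156, 44, 17], 0.55), ([438, 164, 24, 36], 0.35)]
phone_large [([368, 159, 50, 18], 0.72)]
tray_small [([162, 200, 63, 38], 0.75)]
tray_medium [([438, 165, 27, 37], 0.32)]
tray_large [([350, 192, 76, 45], 0.65)]
power_bank [([303, 166, 48, 20], 0.7)]
earbud_case [([344, 256, 27, 19], 0.82)]
charger_plug [([213, 262, 17, 19], 0.84)]
spray_bottle [([437, 166, 27, 34], 0.58), ([342, 253, 30, 23], 0.18)]
{'mtx': array([[309.7069,   0.    , 316.1708],
       [  0.    , 309.7069, 196.4318],
       [  0.    ,   0.    ,   1.    ]]), 'hand_eye': array([[ 0.0009, -0.9456, -0.3255,  0.083 ],
       [ 1.    ,  0.0008,  0.0002,  0.    ],
       [ 0.    , -0.3255,  0.9456, -0.1421],
       [ 0.    ,  0.    ,  0.    ,  1.    ]])} 1.1 [ 0.      0.1409  0.99   -0.    ] 0.0187
```

Run:
```python
import cv2
a=cv2.imread("pics/top0.png")[110:300,140:500]
cv2.imwrite("pics/top0c.png",cv2.resize(a,None,fx=2.2,fy=2.2,interpolation=cv2.INTER_CUBIC))
```

```text
(no output)
```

View pics/top0c.png

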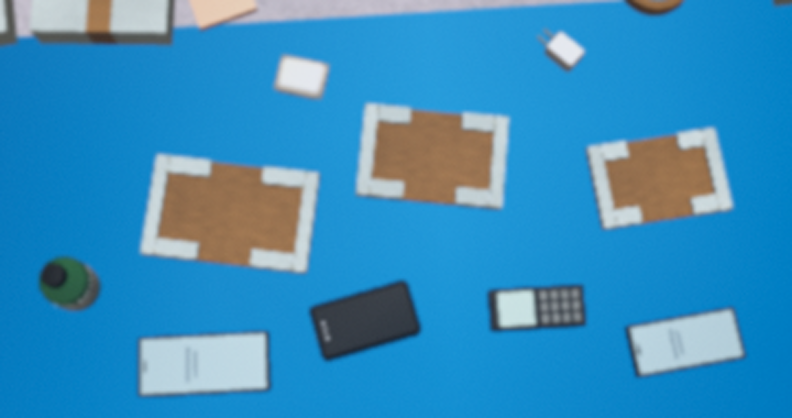

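View pics/scene0.png

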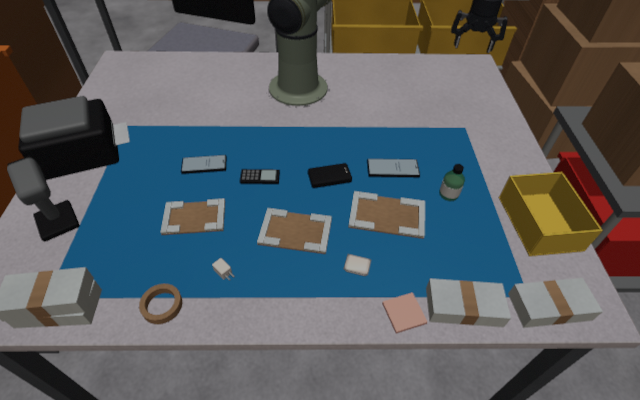

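```bash
cat > h.py <<'E'
from cell import bot
import cv2,numpy as np
from scipy.spatial.transform import Rotation as R
np.set_printoptions(precision=4,suppress=True)
def down(a): # closing axis (tool y) at world angle a; tool z down
    y=np.array([np.cos(a),np.sin(a),0]);z=np.array([0,0,-1.]);x=np.cross(y,z)
    q=R.from_matrix(np.c_[x,y,z]).as_quat(); return [q[3],q[0],q[1],q[2]]
def shot(name,fn=None):
    """picture and function world points -> pixels, camera centre"""
    if name=="wrist":
        p=np.array(bot.read_position());q=bot.read_tool_rot()
        T=np.eye(4);T[:3,:3]=R.from_quat([*q[1:],q[0]]).as_matrix();T[:3,3]=p
    im=bot.camera(name);k=bot.calibration(name);K=k["mtx"]
    E=np.linalg.inv(T@k["hand_eye"]) if name=="wrist" else k["extrinsics"]
    if fn: cv2.imwrite(fn,im[:,:,::-1])
    def proj(P):
        P=np.asarray(P,float).reshape(-1,1,3);rv=cv2.Rodrigues(E[:3,:3])[0]
        f=cv2.fisheye.projectPoints(P,rv,E[:3,3].copy(),K,np.zeros(4)) if name=="wrist" else cv2.projectPoints(P,rv,E[:3,3],K,None)
        return f[0].reshape(-1,2)
    return im,proj,np.linalg.inv(E)[:3,3]
X0,X1,Y0,Y1,S=0.2,0.85,-0.5,0.6,0.001
def ortho(im,proj,h):
    """metric picture of plane z=h: row -> x, col -> y, 1 mm per pixel"""
    x,y=np.meshgrid(np.arange(X0,X1,S),np.arange(Y0,Y1,S),indexing="ij")
    p=proj(np.stack([x,y,np.full_like(x,h)],-1)).reshape(*x.shape,2).astype(np.float32)
    return cv2.remap(im,p[...,0],p[...,1],cv2.INTER_LINEAR)
def blobs(o):
    """non-blue blobs: (centre xy, long, short, angle of the long axis)"""
    hsv=cv2.cvtColor(o,cv2.COLOR_RGB2HSV)
    blue=cv2.inRange(hsv,(95,120,60),(115,255,255))
    m=cv2.bitwise_not(blue)
    m=cv2.morphologyEx(m,cv2.MORPH_OPEN,np.ones((5,5)))
    r=[]
    for c in cv2.findContours(m,cv2.RETR_EXTERNAL,cv2.CHAIN_APPROX_NONE)[0]:
        a=cv2.contourArea(c)
        if not 1500<a<30000: continue
        b=cv2.boxPoints(cv2.minAreaRect(c));e=[b[1]-b[0],b[2]-b[1]]
        e.sort(key=np.linalg.norm);l=e[1];ctr=b.mean(0)
        r.append((np.array([X0+ctr[1]*S,Y0+ctr[0]*S]),np.linalg.norm(l),np.linalg.norm(e[0]),np.arctan2(l[0],l[1])%np.pi))
    return r
E
python3 - <<'E'
from h import *
im,pr,c=shot("top"); print(c)
for b in blobs(ortho(im,pr,0.013)): print(*b)
E
```

```text
[0.3072 0.0935 1.3372]
[ 0.7723 -0.1647] 47.376156 36.769554 0.7853981
[0.7588 0.1613] 63.02495 49.615402 1.2793392
[0.6479 0.0072] 178.71942 118.46681 1.406722
[ 0.6021 -0.2639] 161.89209 105.78356 1.6563015
[0.5934 0.2547] 201.32648 125.593834 1.3849323
[0.5204 0.4466] 68.5994 53.850567 1.0303764
[ 0.4555 -0.101 ] 106.0 45.0 1.5707964
[0.4544 0.1021] 113.23766 59.00507 1.7894654
[0.4163 0.2924] 149.64355 67.144394 1.5570986
[ 0.4036 -0.2707] 128.32141 58.749554 1.6814535
```

Run:
```python
from h import *
import pickle
V=[]
for i,y in enumerate([0.35,0.15,-0.05,-0.25]):
    bot.move_pose([0.48,y,0.25],down(np.pi/2)); bot.wait(0.3)
    s=shot("wrist",f"pics/w{i}.png"); V.append((s[0],ortho(*s[:2],0.013),ortho(*s[:2],0.033),s[2]))
    print(s[2])
    for b in blobs(V[-1][1]): print("  ",*b)
    if i in(1,2):
        for t in ["phone_keypad","phone_compact","phone_large","tray_small","tray_medium","tray_large","power_bank"]:
            print(t,[(np.round(d["bbox"]).astype(int).tolist(),round(d["confidence"],2)) for d in bot.search_frame("wrist",t)][:1])
print(bot.read_clock())
pickle.dump(V,open("v.pkl","wb"))
cv2.imwrite("pics/ow.png",np.vstack([cv2.resize(V[i][1][100:550,::-1,::-1],(800,300)) for i in (1,2)]))
```

```text
[0.3965 0.3503 0.3922]
   [ 0.7758 -0.168 ] 73.75256 49.952255 2.2896264
   [0.6485 0.0097] 183.63367 122.806046 1.4056476
   [0.5338 0.4511] 93.69287 61.08354 0.7483781
   [ 0.4575 -0.0955] 119.0 45.0 1.5707964
   [0.4563 0.101 ] 125.711205 63.45215 1.7894653
   [0.4184 0.293 ] 148.16042 65.59774 1.5544044
[0.3971 0.1506 0.392 ]
   [0.7601 0.1616] 62.15998 56.519947 1.2870024
   [ 0.6035 -0.2608] 170.10245 106.887985 1.6605544
   [ 0.4574 -0.103 ] 102.89285 44.56107 1.5458018
   [0.4563 0.1014] 117.42153 63.8495 1.7924459
   [0.4183 0.2912] 148.52086 65.48456 1.555413
   [ 0.4059 -0.2659] 134.27826 57.259933 1.67995
phone_keypad [([106, 130, 71, 36], 0.91)]
phone_compact [([28, 95, 57, 53], 0.85)]
phone_large [([368, 84, 115, 64], 0.61)]
tray_small [([44, 204, 78, 62], 0.7)]
tray_medium [([166, 226, 117, 88], 0.56)]
tray_large [([315, 187, 149, 93], 0.9)]
power_bank [([227, 107, 103, 69], 0.74)]
[ 0.3971 -0.0493  0.3921]
   [ 0.776 -0.164] 55.154327 50.91169 0.7853981
   [0.5942 0.2523] 206.40068 125.538315 1.3889207
   [ 0.4575 -0.101 ] 108.0 45.0 1.5707964
   [0.4558 0.1024] 120.45938 65.4352 1.7873464
   [0.418  0.2875] 154.49428 65.16273 1.5535567
   [ 0.406  -0.2693] 129.09444 57.313957 1.6814535
phone_keypad []
phone_compact [([110, 78, 86, 62], 0.58)]
phone_large [([503, 99, 75, 54], 0.72)]
tray_small [([124, 209, 102, 63], 0.73)]
tray_medium [([289, 231, 132, 80], 0.88)]
tray_large [([444, 188, 113, 86], 0.79)]
power_bank [([386, 113, 92, 65], 0.95)]
[ 0.3973 -0.2492  0.3923]
   [ 0.603  -0.2648] 159.28311 107.59799 1.6594523
   [0.5939 0.2498] 213.14128 124.696396 1.3871739
   [ 0.4569 -0.103 ] 110.56813 45.314068 1.5563046
   [0.4555 0.1018] 130.26027 67.124596 1.7837347
   [0.4178 0.284 ] 159.82318 65.2508 1.5572836
   [ 0.406  -0.2717] 126.333664 57.755684 1.6814535
7.0917
```

View pics/ow.png

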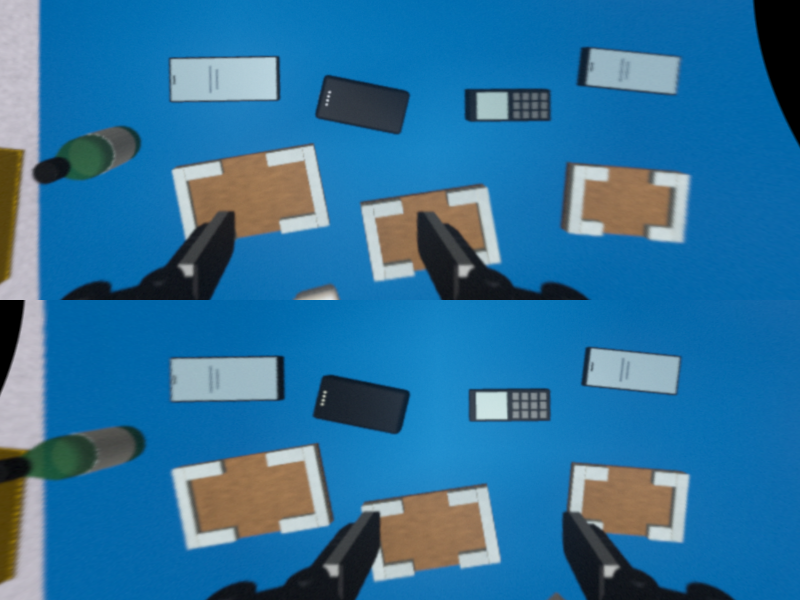

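Run:
```python
from h import *
import pickle
V=pickle.load(open("v.pkl","rb"))
def white(o):
    h=cv2.cvtColor(o,cv2.COLOR_RGB2HSV); return cv2.inRange(h,(0,0,110),(180,90,255))
def brown(o):
    h=cv2.cvtColor(o,cv2.COLOR_RGB2HSV); return cv2.inRange(h,(3,90,60),(25,255,255))
for n,c,r,mk in [("large",(.417,.289),(.05,.1),white),("compact",(.405,-.27),(.05,.09),white),("keypad",(.457,-.101),(.04,.07),white),
      ("trayL",(.594,.253),(.085,.13),white),("trayM",(.648,.008),(.08,.11),white),("trayS",(.603,-.263),(.075,.1),white)]:
    i0,i1=[int((c[0]+s*r[0]-X0)/S) for s in(-1,1)];j0,j1=[int((c[1]+s*r[1]-Y0)/S) for s in(-1,1)]
    res=[]
    for i,(im,o,_,cc) in enumerate(V):
        m=mk(o[i0:i1,j0:j1]);ii,jj=np.nonzero(m)
        if len(ii)<200: continue
        w=cv2.minAreaRect(np.c_[jj,ii].astype(np.float32))
        res.append((i,len(ii),X0+S*(i0+w[0][1]),Y0+S*(j0+w[0][0]),max(w[1]),min(w[1])))
    print(n);[print("  ",np.array(x)) for x in res]
    for a in res:
        for b in res:
            if b[0]>a[0] :
                t=(a[3]-b[3])/(V[a[0]][3][1]-V[b[0]][3][1]); print("   h",a[0],b[0],round(0.013-t*0.379,4),end="")
    print()
```

```text
large
   [   0.     9467.        0.4185    0.2928  146.4463   64.8743]
   [   1.     9431.        0.4183    0.2919  146.3031   64.7893]
   [   2.     9343.        0.4181    0.2911  145.5378   64.4012]
   [   3.     9248.        0.4179    0.2902  145.2298   64.1744]
   h 0 1 0.0114   h 0 2 0.0114   h 0 3 0.0114   h 1 2 0.0115   h 1 3 0.0114   h 2 3 0.0112
compact
   [   0.     2612.        0.403    -0.2366   57.4275   55.967 ]
   [   1.     6889.        0.4064   -0.2701  123.7941   55.9698]
   [   2.     6953.        0.4061   -0.2711  123.9042   56.3201]
   [   3.     7078.        0.4059   -0.272   125.1189   56.8722]
   h 0 1 -0.0505   h 0 2 -0.0197   h 0 3 -0.0093   h 1 2 0.0111   h 1 3 0.0112   h 2 3 0.0114
keypad
   [   0.     1740.        0.458    -0.0785   43.       40.    ]
   [   1.     2283.        0.4585   -0.1035   95.       41.    ]
   [   2.     2978.        0.4585   -0.1025   97.       43.    ]
   [   3.    2459.       0.458   -0.102   96.      40.   ]
   h 0 1 -0.0344   h 0 2 -0.0098   h 0 3 -0.0019   h 1 2 0.0149   h 1 3 0.0144   h 2 3 0.0139
trayL
   [   0.     8553. 
[... 342 characters left out ...]
 0.     8016.        0.6502    0.0076  178.3729  117.2165]
   [   1.     7679.        0.6546    0.0066  176.5191  133.311 ]
   [   2.     6827.        0.6483    0.0074  176.8869  119.5441]
   [   3.     6331.        0.6565    0.0066  178.3909  132.3447]
   h 0 1 0.0112   h 0 2 0.0128   h 0 3 0.0124   h 1 2 0.0144   h 1 3 0.013   h 2 3 0.0115
trayS
   [   0.     7012.        0.6044   -0.2653  164.0025  105.6009]
   [   1.     7397.        0.6037   -0.2643  160.8931  105.8034]
   [   2.     5922.        0.603    -0.2644  159.9767  105.9268]
   [   3.     6815.        0.6028   -0.2646  158.1707  106.5892]
   h 0 1 0.0149   h 0 2 0.0139   h 0 3 0.0135   h 1 2 0.0128   h 1 3 0.0127   h 2 3 0.0127
```

```bash
cat >> h.py <<'E'
OBJ={"large":((.4182,.2920),1.555,.068,(.5942,.2547),1.388),
"compact":((.4060,-.2708),1.680,.060,(.6485,.0075),1.406),
"keypad":((.4570,-.1023),1.563,.048,(.6030,-.2645),1.660)}
OBJ["compact"]=OBJ["compact"]
def setback(w):
    L=.057;s=-.103; f=lambda v:np.sqrt(1-v*v); return L*(f(s)-f(s+w/2/L))
def pick(n):
    p,a,w,t,b=OBJ[n]
    q=np.array(bot.read_joint_positions());best=None
    for k in (-.5,.5):
        s=bot.solve_ik([*p,.1],down(a+k*np.pi)); e=bot.solve_ik([*t,.1],down(b+k*np.pi))
        if s is None or e is None: continue
        c=abs(np.array(s)-q).max()
        if best is None or c<best[0]: best=(c,k)
    k=best[1];z=.003-setback(w)
    bot.move_pose([*p,.10],down(a+k*np.pi))
    print("touch",bot.move_linear([*p,z],.1,until_force=15),z,bot.read_position())
    bot.set_gripper(0.0,40)
    zg=bot.read_position()[2]
    print("k",k,"grip",bot.read_gripper_width(),bot.read_finger_force(),bot.read_ft_force())
    bot.move_linear([*p,.09],.12)
    print("held",bot.read_gripper_width(),bot.read_finger_force(),bot.read_clock())
    return k,zg
def place(n,k,zg):
    p,a,w,t,b=OBJ[n];o=down(b+k*np.pi)
    bot.move_pose([*t,.09],o); bot.move_linear([*t,zg+.016],.1); bot.wait(.2)
    print("touch",bot.move_linear([*t,zg+.003],.02,until_force=4),np.array(bot.read_position())-[0,0,zg],bot.read_ft_force(),bot.read_gripper_width())
    return o
def release(n):
    t=OBJ[n][3]
    bot.set_gripper(1.0); bot.move_linear([*t,.12],.15); print(bot.read_clock())
E
python3 - <<'E'
from h import *
print([setback(w) for w in(.085,.068,.06,.048)])
k,zg=pick("large"); open("st","w").write(f"{k} {zg}")
bot.move_pose([.50,.27,.10],bot.read_tool_rot()); shot("scene","pics/s1.png"); shot("wrist","pics/w_l.png")
a=cv2.imread("pics/s1.png")[100:280,260:500]; b=cv2.imread("pics/w_l.png")
cv2.imwrite("pics/m1.png",np.hstack([cv2.resize(a,(400,300)),cv2.resize(b,(400,300))]))
E
```

```text
[np.float64(0.01302400410093112), np.float64(0.00712104320934176), np.float64(0.005055852029099997), np.float64(0.002656672979523299)]
touch False -0.00412104320934176 [ 0.4187  0.2923 -0.0036]
k 0.5 grip 0.7777364348054366 44.50832426548004 [-1.3717 -0.7668  5.1848]
held 0.7816209370687478 45.15717566013336 11.5583
```

View pics/m1.png

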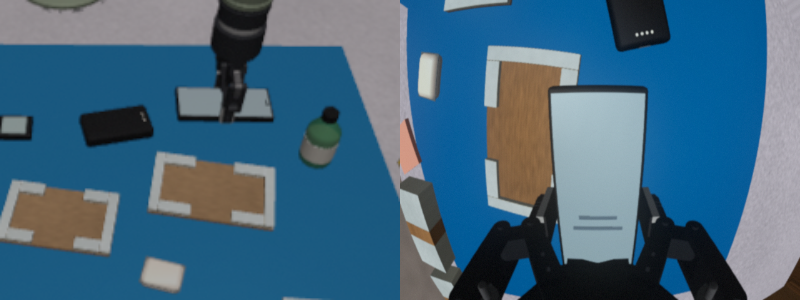

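The large phone is held level and square between the pads (wrist view, about (598,175) in the montage). The scene view shows its tray clear and nothing else moved.

Run:
```python
from h import *
k,zg=map(float,open("st").read().split())
place("large",k,zg); release("large")
p,_,_,t,_=OBJ["large"]
bot.move_pose([.48,.10,.25],down(np.pi/2)); bot.wait(.3)
s=shot("wrist","pics/wl2.png"); o=ortho(*s[:2],0.016)
for b in blobs(o): print(*b)
i0=int((t[0]-.1-X0)/S);j0=int((t[1]-.13-Y0)/S);c=o[i0:i0+200,j0:j0+260][::-1,::-1,::-1]
cv2.imwrite("pics/m2.png",cv2.resize(c,None,fx=2.2,fy=2.2))
h=cv2.cvtColor(o,cv2.COLOR_RGB2HSV);print(bot.read_clock())
```

```text
touch True [0.5942 0.2547 0.0061] [-0.4898 -0.6917  3.3126] 0.7809483821145845
15.475
[0.7574 0.1612] 62.79996 55.44001 1.2870023
[ 0.6019 -0.2586] 167.13342 105.99275 1.6623762
[ 0.457  -0.0995] 105.0 44.0 1.5707964
[0.4556 0.102 ] 116.05775 63.45215 1.7894654
[ 0.4059 -0.2638] 131.96567 56.761814 1.6814535
16.8917
```

View pics/m2.png

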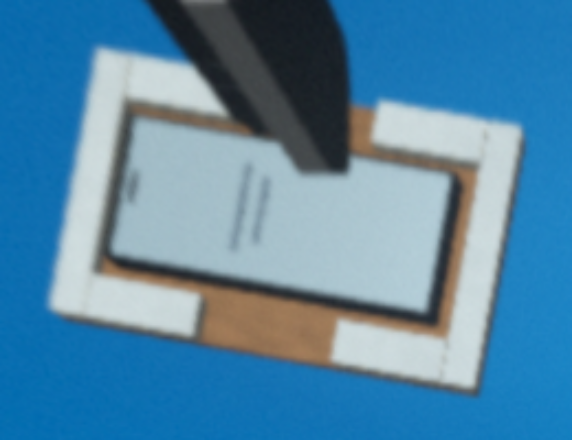

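The large phone sits inside its pocket, a few millimetres towards +y, with touch at 6 mm as expected. The other two come next.

Run:
```python
from h import *
for n in ["compact","keypad"]:
    k,zg=pick(n)
    if bot.read_gripper_width()<OBJ[n][2]/.085-.1: print("grasp bad");break
    place(n,k,zg); release(n)
bot.move_pose([.46,-.10,.25],down(np.pi/2)); bot.wait(.3)
s1=shot("wrist","pics/e1.png")
bot.move_pose([.46,.06,.25],down(np.pi/2)); bot.wait(.3)
s2=shot("wrist","pics/e2.png");s3=shot("top","pics/e3.png")
print(bot.read_clock())
o=[ortho(*s[:2],.018)[300:600,100:1050][::-1,::-1,::-1] for s in (s1,s2)]
cv2.imwrite("pics/m3.png",cv2.resize(np.vstack(o),(800,505)))
for b in blobs(ortho(*s3[:2],.013)): print(*b)
for t in ["phone_keypad","phone_compact","phone_large"]: print(t,[(d["bbox"],d["confidence"]) for d in bot.search_frame("wrist",t)][:1])
```

```text
touch False -0.002055852029099997 [ 0.4064 -0.2711 -0.0016]
k -0.5 grip 0.6903092644902602 42.68552005290985 [-1.5672  1.3307  4.7412]
held 0.6894107640083034 43.27376425266266 20.85
touch True [0.6484 0.0075 0.0061] [-0.741   0.2469  4.4805] 0.6865735606475825
25.1667
touch False 0.0003433270204767011 [ 0.4575 -0.1024  0.0007]
k -0.5 grip 0.5523801949886941 41.257030963897705 [0.1306 0.8507 4.6907]
held 0.5488207266582367 41.2010782957077 28.55
touch True [ 0.6029 -0.2644  0.006 ] [-0.4031 -0.2849  3.8955] 0.5476773057073797
32.4
35.0417
[ 0.7723 -0.1647] 47.376156 36.769554 0.7853981
[0.7588 0.1613] 63.02495 49.615402 1.2793392
[ 0.6021 -0.2639] 161.95502 105.761 1.6554989
[0.5934 0.2547] 201.30447 125.623344 1.3854486
[0.5203 0.4464] 68.2637 53.982044 1.019141
phone_keypad [([91.5, 237.5, 58.7, 29.3], 0.8)]
phone_compact [([237.6, 260.2, 90.4, 50.0], 0.95)]
phone_large [([396.7, 224.0, 98.5, 52.3], 0.69)]
```

View pics/m3.png

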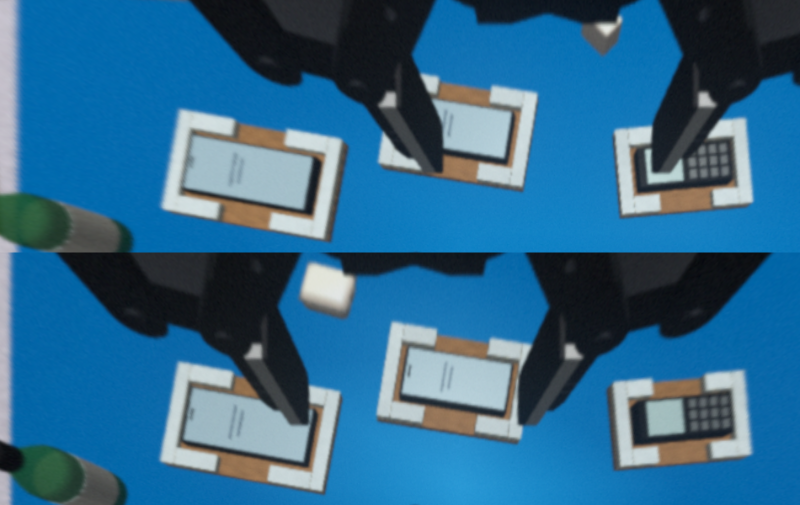

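All three phones lie inside their pockets. I'll check the large one's offset and the bystanders with the arm out of the way.

Run:
```python
from h import *
bot.move_pose([.40,.16,.27],down(np.pi/2)); bot.wait(.3)
s=shot("wrist","pics/f1.png")
bot.goto_joints([1.154,.326,-.193,1.052,0,1.437]); bot.wait(.3)
t=shot("top","pics/f2.png")
for b in blobs(ortho(*t[:2],.013)): print(*b)
out=[]
for n,q,sz,v in [("large",s,(150,115),s),("large",t,0,t),("compact",t,0,t),("keypad",t,0,t)]:
    tr=OBJ[n][3];o=ortho(*q[:2],.017)
    i0=int((tr[0]-.08-X0)/S);j0=int((tr[1]-.11-Y0)/S);c=o[i0:i0+160,j0:j0+220]
    h=cv2.cvtColor(c,cv2.COLOR_RGB2HSV)
    m=cv2.bitwise_not(cv2.inRange(h,(95,120,60),(115,255,255)))
    dk=cv2.inRange(h,(0,0,0),(180,255,60)) ; pale=cv2.inRange(h,(75,12,100),(110,110,255))
    m2=cv2.morphologyEx(dk|pale,cv2.MORPH_OPEN,np.ones((5,5)))
    K=max(cv2.findContours(m2,cv2.RETR_EXTERNAL,cv2.CHAIN_APPROX_NONE)[0],key=cv2.contourArea);w=cv2.minAreaRect(K)
    print(n,"offset mm",w[0][1]-80,w[0][0]-110,w[1],w[2])
    out.append(cv2.resize(c[::-1,::-1,::-1],(400,290)))
cv2.imwrite("pics/m4.png",np.vstack([np.hstack(out[:2]),np.hstack(out[2:])]))
print(bot.read_clock())
```

```text
[ 0.7723 -0.1647] 47.376156 36.769554 0.7853981
[0.7588 0.1613] 63.02495 49.615402 1.2793392
[0.6479 0.0073] 178.70169 118.36729 1.4056478
[ 0.6021 -0.2639] 161.89209 105.78356 1.6563015
[0.5934 0.2547] 201.28448 125.593834 1.3849323
[0.5205 0.4462] 68.15659 54.190117 1.071449
[0.4543 0.102 ] 113.0207 59.222015 1.7894654
large offset mm 3.3574752807617188 10.59808349609375 (224.34637451171875, 124.00749969482422) 12.209120750427246
large offset mm -1.2344512939453125 0.927337646484375 (149.5729522705078, 66.6013412475586) 10.539183616638184
compact offset mm -1.444671630859375 0.3280181884765625 (127.11998748779297, 58.98604965209961) 9.574227333068848
keypad offset mm -6.596549987792969 58.15861511230469 (104.80339813232422, 48.91379165649414) 85.2363510131836
38.0667
```

View pics/m4.png

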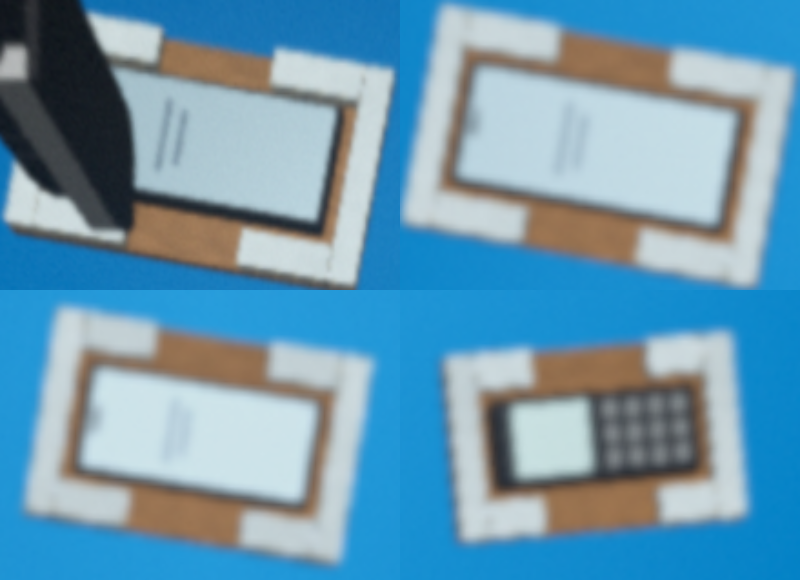

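All three phones are centred to about 1–2 mm with a brown floor margin all round (the keypad one judged by eye). The bystanders haven't moved, and the arm is parked clear.

```bash
python3 -c "
from cell import bot
print(bot.close_job())"
```

```text
the job is handed in; nothing more can be done
None
```

I laid all three handsets face up and flat in their matching trays, left the power bank, ear-bud case, charger plug and bottle where they were, and handed the job in at about 38 s; the hand-in call returned no verdict.

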